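# Put the test kit away in the two-tier desk organiser

## Task

Put the open test kit away: shut its lid and slide it into the bottom bay of the desk organiser, fully home against the back stop, and set the white upper tray back on the four posts above it, every corner hole over its own post and the tray level on their shoulders. Lower the tray rather than dropping it, keep its carton and pen in it, and leave the vial, tape roll and rubber stamp that stand round the work where they are.

Things in the scene. Friction and masses are not known exactly. Their poses are not given: they have to be found in the camera images.
- stand: bottom bay of the desk organiser, fixed to the desk: two low grey side guides, a grey back stop, four dark posts with brass pins. Origin on the desk at the middle of the posts; +x points from the open front to the back stop, z up. Posts at x = +-48, y = +-96 mm: 17 mm thick up to a flat shoulder at z = 70 mm, then a pin 9 mm thick with a tapered nose, tip at z = 100 mm
- back_stop (a point): middle of the back stop's inner face: stand x = +56 mm, 20 mm above the desk; the stop is 34 mm high. With the kit home against it, the kit's origin lies at stand x = +2 to +4 mm
- mouth (a point): middle of the bay's open front, on the desk at stand x = -62 mm: from here to x = +62 mm run the guides, inner faces at y = +-82 mm, 30 mm high; in front of them lead-ins flare out by 15 mm a side, to x = -93 mm
- post0 (a point): centre of the shoulder of the post at stand x = -48, y = +96, z = 70 mm
- post1 (a point): centre of the shoulder of the post at stand x = +48, y = +96, z = 70 mm
- post2 (a point): centre of the shoulder of the post at stand x = +48, y = -96, z = 70 mm
- post3 (a point): centre of the shoulder of the post at stand x = -48, y = -96, z = 70 mm
- tray: loose white tray, 126 (x) x 218 (y) mm, about 0.37 kg with contents, on the desk. Origin under the middle of its floor, z up. Floor 6 mm thick with through holes 12 mm wide at x = +-48, y = +-96 mm, outside the end walls; walls 31 mm high round x = +-62, y = +-82 mm; wooden carrying handle over the middle. Half a turn makes no difference: it fits the posts either way round
- tray_handle (a point): middle of the handle bar, tray x = 0, y = 0, z = 72 mm: the bar is 14 mm thick (x), 110 mm long (y), from z = 63 to 81 mm, on two uprights at tray y = +-46 mm
- carton: small white carton with a violet stripe, 45 x 70 x 20 mm, loose in the tray beside the handle; origin under its middle
- pen: white and blue pen, 145 mm long, loose in the tray on the other side of the handle; origin under its middle
- kit: open test kit box, white with a teal lid, 105 (x) x 152 (y) mm, 43 mm high shut, about 0.2 kg, loose on the desk in front of the bay. Origin under its middle; lid hinge along y at x = +54, z = 35 mm, the side towards the bay; its flat front wall, at x = -49 mm, 34 mm high, faces away from the bay. It goes in hinge side first, kit x along stand x
- kit_lid (a joint): angle of the kit's lid: 0 shut, 1.57 upright, 1.92 leaning back open towards the bay. The lid is light (50 g) and stays where it is left near upright; well below upright it sinks shut by itself in a few seconds
- lid_edge (a point): middle of the lid's free edge, 104 mm from the hinge; the lid is 152 mm wide and 8 mm thick
- vial: white vial with a blue cap, 24 mm wide, 51 mm high, in front of the thermometer, bystander; origin under its middle
- tape_roll: brown tape roll lying flat, 94 mm across, 48 mm high, near the front edge of the desk, bystander; origin under its middle
- stamp: wooden rubber stamp, 29 x 55 mm, 73 mm high, in front of the stapler and paper pile, bystander; origin under its middle

How it is judged (in metres and radians):
At the end, for the whole second after the job is handed in: Lid shut (0.06 rad); kit flat in the bay within 6 mm of the back stop, square within 0.08 rad; tray level (0.03 rad) on the four shoulders, underside at 67 to 73 mm, centred within 5 mm and square within 0.04 rad, carton and pen lying in it; tray and kit at rest (value of joint kit_lid below 0.06 rad and x of kit in the frame of stand between -0.004 and 0.01 m and y of kit in the frame of stand between -0.01 and 0.01 m and angle between the x axis of kit and the x axis of stand, either way round below 0.08 rad and angle between kit's own z axis and vertical below 0.05 rad and height (world z) of kit below 0.006 m and horizontal distance between tray and stand below 0.005 m and angle between the x axis of tray and the x axis of stand, either way round below 0.04 rad and z of tray in the frame of stand between 0.067 and 0.073 m and angle between tray's own z axis and vertical below 0.03 rad and x of carton in the frame of tray between -0.06 and 0.06 m and y of carton in the frame of tray between -0.08 and 0.08 m and z of carton in the frame of tray between 0 and 0.03 m and x of pen in the frame of tray between -0.06 and 0.06 m and y of pen in the frame of tray between -0.08 and 0.08 m and z of pen in the frame of tray between 0 and 0.03 m and linear speed of each of tray, kit below 0.02 m/s); the robot touches nothing.
It fails at once if the tray is dropped: it falls freely, touching nothing, faster than 0.7 m/s (a fall of about 25 mm) (contact force between tray and anything else below 0.05 N and linear speed of tray above 0.7 m/s).
It fails at once if the vial is moved by more than 30 mm (distance of vial from where it was at the start of the episode above 0.03 m).
It fails at once if the tape roll is moved by more than 30 mm (distance of tape_roll from where it was at the start of the episode above 0.03 m).
It fails at once if the rubber stamp is moved by more than 30 mm (distance of stamp from where it was at the start of the episode above 0.03 m).
It also fails if it takes over 69 s, if anything falls off the work surface, if the arm or the gripper's body presses on something with over 40 N, if the wrist force passes 120 N, or if a joint passes its speed limit or range.

## Robot

A 6-joint arm with a two-finger parallel gripper is mounted at the origin on a cart in front of the work surface, level with it; the furniture and walls round the work are solid. World frame = base frame: x ahead of the robot, y to its left, z up, the work surface at z = 0. Lengths are in mm, angles in rad, forces in N, time in s.
With the tool pointing down it reaches from about 350 to 775 mm from the base axis. Payload 7.3 kg.
Tool frame: the origin (TCP) lies midway between the tips of the shut fingers; the grasp point (between the pads) lies 19 mm behind it (bot.hold_point_z is the distance from the TCP to the grasp point, in mm); z points along the fingers, y is the direction in which the jaws open and shut (so a half turn about z gives the same grasp; the last joint's range is limited). The gripper opens to 92 mm and grips with 3 to 60 N. Pads are 19 mm wide; open, the fingers measure 130 mm over their backs; the gripper's body (75 mm by 190 mm) begins 47 mm behind the grasp point.
Start: joints at [-1.292, 0.342, 1.524, -0, 1.275, -0.146], TCP at [216.397, -478.349, 226.741] pointing down, gripper open.
Joint ranges: [-2.53, 2.53], [-0.77, 2.02], [0.04, 2.7], [-1, 4.14], [0.28, 2.66], [-3.11, 3.11]. Speed limits (rad/s): [2.57, 2.57, 3.14, 3.14, 3.14, 3.14].

## Interface

Orientations are given as [roll, pitch, yaw] about the fixed x, y, z axes, in that order (R = Rz(yaw) Ry(pitch) Rx(roll)).
In Python, from plant import bot gives the robot as it stands.
- The arm moves only by the tool servo_tool, never from a script. Its argument "series" is a list of rows, each a list of 5 numbers: the opening, from 0 (shut) to 1 (fully open), then the shift along the tool's x, y, z each as a share of 50 mm, from -1 to 1, then the turn about the tool's z as a share of 90 degrees, from -1 to 1. In form: [[gripper, tx, ty, tz, spin], ...]. A call has 1 to 20 rows; each row shifts and turns the commanded pose from where the row before left it, along the tool's axes as they then stand; what a row does not reach is not made up. A row lasts 1/8 s, in which the tool goes at most 62.5 mm and 10.7 degrees, less where a joint would pass 70% of its speed; a pose out of reach is approached as far as the arm can. A call with a number of a shift or a turn outside -1 to 1 is refused whole. A call with a gripper value outside its range is refused whole. The fingers move at their own pace and stop on an object; the grip force is fixed at half the most. Time passes only in rows, so rows that do not move let the fingers close. It gives the time, the measured TCP pose, the force and the opening at its end, in the units of the state.
- bot.get_obs(): the state, without advancing time (a new reading comes with each control period).
- bot.capture(name): name is "scene" or "top"; returns the picture (384x512x3 uint8, red, green, blue); there is no depth.
- bot.camera_model(name): a dict with "mtx" (3x3 intrinsics, pixels), "distortion" ([k1, k2, p1, p2, k3] as OpenCV has them; the pictures are not rectified), "world_from_camera" (4x4, takes a point from camera to world coordinates). Camera axes: x right, y up, looking along -z (the intrinsics and any distortion apply to the point x, -y, -z); pixel columns grow to the right and rows downward; lengths in mm; the calibration is good to about 2 mm. A picture is of the moment at which its call begins. camera_model takes no time and is no camera call.
- bot.close_job(): hands the job in, once; it reports no verdict.
Trained networks look in the newest picture that a camera, given by its name, has taken for a name from the list of things; names that differ only in an ending like _2 or _b are one class to them, and where a whole thing is asked for, a point or a joint stands for the part that bears it (a point fixed in the world has none). Each returns a list of dicts, best first, with "p" (0 to 1); they miss things now and then, are a little off and sometimes report something else, mostly with a low value. They report only what shows in the picture. A call takes as long as a camera call.
- bot.outline_of(camera, label): "mask" (384x512 bool, what is visible of it).
- bot.pinpoint(camera, label): "point" ([x, y, z] in mm, in the coordinates of the camera as it stood for that picture, good to about 4 mm: a listed point, or the origin of a listed thing).
The state is a dict: "time": time; "joint_positions": joint angles; "dq": joint speeds; "tau": joint torques, N m; "tool_pos": TCP position; "tcp_rot": TCP orientation; "contact_force": force on the tool from outside, world axes, zero at the start; "moment": the same for the moment, N m; "grip_width": finger opening in mm.
Only numpy, scipy, OpenCV 4.12 (cv2) and the standard library are available. Lean on these libraries where they do the work, as an engineer would, in place of code of your own. Each camera call takes 0.05 s, during which the arm holds its last target.

## Working session

There is one attempt and no reset: what is moved stays moved. The work goes in short steps, Python scripts to look and compute and a tool call to move; the robot and the scene stay as the last step left them, time stands still between calls to the robot, and variables do not carry over. Pictures are saved under pics/ and viewed, and the job is handed in when it is done.

Besides the shell and the picture viewer there is one more tool, called after "Request:" as name([rows], argument=value, ...), one row to a line, values as JSON. servo_tool: Moves the arm, as the interface text tells. Shift numbers are shares of 50 mm and turn numbers shares of 90 degrees, none past 1 either way. Its arguments: {"type":"object","properties":{"series":{"type":"array"}},"required":["series"]}

```bash
ls; mkdir -p pics; cat > h.py <<'E'
import numpy as np, cv2
from plant import bot
def snap(n,name):
    im=bot.capture(n); cv2.imwrite('pics/'+name,cv2.cvtColor(im,cv2.COLOR_RGB2BGR)); return im
def loc(n,label):
    r=bot.pinpoint(n,label); W=np.array(bot.camera_model(n)['world_from_camera'])
    return [(round(d['p'],2),(W@np.r_[d['point'],1])[:3].round(1)) for d in r[:2]]
E
python3 - <<'E'
from h import *
print(bot.get_obs())
for c in ('scene','top'):
    snap(c,c+'0.png')
    m=bot.camera_model(c); print(m)
    for l in ['stand','back_stop','mouth','post0','post1','post2','post3','tray','tray_handle','kit','lid_edge','vial','tape_roll','stamp']:
        print(c,l,loc(c,l))
E
```

```text
pics
{'time': 0.0, 'joint_positions': array([-1.29196342e+00,  3.42747366e-01,  1.52503191e+00, -9.21669631e-06,
        1.27538364e+00, -1.46018526e-01]), 'dq': array([-3.56659030e-04,  9.14086451e-05, -1.31945094e-04,  1.03536980e-03,
       -6.99054974e-04,  6.86184298e-04]), 'tau': array([ 1.21108067e-03, -4.31244314e+01, -2.44221336e+01,  7.17716594e-02,
        5.58433158e-02, -1.21035473e-04]), 'tool_pos': array([ 216.29208516, -477.92494242,  226.02697375]), 'tcp_rot': array([-3.14003783e+00, -2.19752836e-04,  4.24853955e-01]), 'contact_force': array([ 0.9364568 ,  0.43690333, -0.33812444]), 'moment': array([-0.04268617,  0.01495295, -0.02773181]), 'grip_width': 91.93860234538604}
{'mtx': array([[371.98450755,   0.        , 260.37430587],
       [  0.        , 371.98450755, 188.63121734],
       [  0.        ,   0.        ,   1.        ]]), 'distortion': array([-0.11560474,  0.        ,  0.        ,  0.        ,  0.        ]), 'world_from_camera': array([[ 9.68919689e-02, -5.05823218e-01,  8.57178405e-01,
         1.74538831e+03],
       [ 9.95074704e-01,  6.73462071e-02, -7.
[... 2161 characters left out ...]
post2 [(0.92, array([455.3, 306.8,  70.5])), (0.88, array([639.1, 189.7,  69.4]))]
top post3 [(0.92, array([455.3, 306.8,  70.5])), (0.88, array([639.1, 189.7,  69.4]))]
top tray [(0.93, array([ 548.8, -342.4,    1.7]))]
top tray_handle [(0.67, array([ 549.5, -346.7,   69.3])), (0.51, array([517.9,  41.7,   3.2]))]
top kit [(0.76, array([519.4,  41. ,   1.8]))]
top lid_edge [(0.91, array([540.7, 123.9, 130.4])), (0.38, array([ 554.5, -347. ,   71.1]))]
top vial [(0.64, array([541.4, 123. , 128. ])), (0.39, array([712.5, -82.1,  -4.4]))]
top tape_roll [(0.74, array([386. , 364.5,   1.6])), (0.55, array([ 549.9, -340.3,    3.1]))]
top stamp [(0.41, array([ 7.183e+02, -2.209e+02, -2.000e-01]))]
```

View pics/scene0.png

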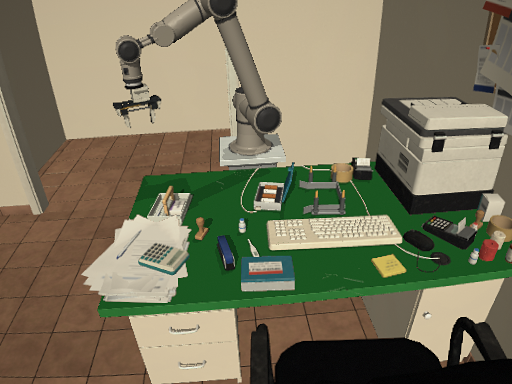

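View pics/top0.png

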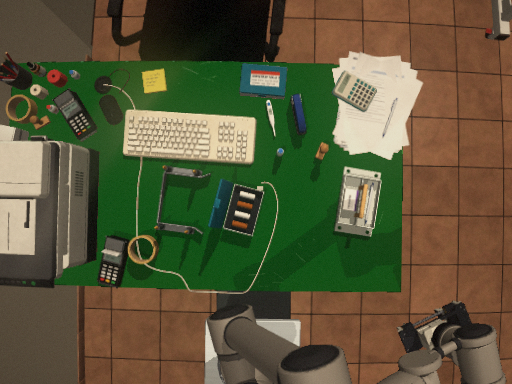

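```bash
python3 - <<'E'
from h import *
W=np.array(bot.camera_model('top')['world_from_camera'])
for c in ('top','scene'):
  W=np.array(bot.camera_model(c)['world_from_camera'])
  for d in bot.pinpoint(c,'post0'): print(c,d['p'],(W@np.r_[d['point'],1])[:3].round(1))
for l in ['kit','tray']:
  for d in bot.outline_of('top',l)[:1]:
    m=d['mask'].astype(np.uint8); print(l,d['p'],m.sum(),cv2.minAreaRect(cv2.findNonZero(m)))
print(bot.get_obs()['time'])
im=cv2.imread('pics/top0.png')
cv2.imwrite('pics/z1.png',cv2.resize(im[120:260,130:280],None,fx=4,fy=4,interpolation=cv2.INTER_CUBIC))
cv2.imwrite('pics/z2.png',cv2.resize(im[130:250,310:430],None,fx=4,fy=4,interpolation=cv2.INTER_CUBIC))
E
```

```text
top 0.92 [455.3 306.8  70.5]
top 0.88 [639.1 189.7  69.4]
top 0.73 [449.1 212.4  67.8]
top 0.67 [650.6 288.3  66.9]
top 0.65 [ 550.8 -345.4    1.6]
scene 0.97 [636.  189.9  72.5]
scene 0.91 [449.9 214.3  68.1]
scene 0.73 [455.6 314.2  69.5]
scene 0.73 [648.6 291.2  71.6]
kit 0.56 2166 ((235.55718994140625, 207.4222412109375), (46.39213943481445, 49.72635269165039), 14.534454345703125)
tray 0.96 2114 ((358.3525695800781, 201.2964324951172), (39.1026496887207, 65.3290786743164), 9.090277671813965)
1.7
```

The top view shows the kit at about px (238,207), its lid leaning left toward the stand at (180,203). The tray is at (358,201), the vial at (280,152), the stamp at (321,151) and the tape roll at (142,249). Next I fit the stand, tray and kit poses.

```bash
cat >> h.py <<'E'
def proj(c,P):
    m=bot.camera_model(c); W=np.array(m['world_from_camera'])
    P=np.atleast_2d(P).astype(float); C=(np.linalg.inv(W)@np.c_[P,np.ones(len(P))].T).T[:,:3]
    C=C*[1,-1,-1]
    return cv2.projectPoints(C.reshape(-1,1,3),np.zeros(3),np.zeros(3),m['mtx'],m['distortion'])[0][:,0]
def ray(c,uv,z):
    m=bot.camera_model(c); W=np.array(m['world_from_camera'])
    u=cv2.undistortPoints(np.array(uv,float).reshape(-1,1,2),m['mtx'],m['distortion'])[:,0]
    d=np.c_[u[:,0],-u[:,1],-np.ones(len(u))]@W[:3,:3].T
    o=W[:3,3]; return o+d*((z-o[2])/d[:,2])[:,None]
def T(pose,p):
    x,y,a=pose; c,s=np.cos(a),np.sin(a); p=np.atleast_2d(p).astype(float)
    return np.c_[x+c*p[:,0]-s*p[:,1],y+s*p[:,0]+c*p[:,1],p[:,2]]
def fit2(loc_,meas):
    L=np.array(loc_,float)[:,:2];M=np.array(meas,float)[:,:2];l=L.mean(0);m=M.mean(0)
    H=(L-l).T@(M-m);a=np.arctan2(H[0,1]-H[1,0],H[0,0]+H[1,1]);R=np.array([[np.cos(a),-np.sin(a)],[np.sin(a),np.cos(a)]])
    return np.r_[m-R@l,a]
E
python3 - <<'E'
from h import *
L=[(-48,-96),(-48,96),(48,96),(48,-96),(0,0),(56,0),(-62,0)]
M=[(637.5,189.8),(449.5,213.3),(455.5,310.5),(649.6,289.8),(548.1,253.5),(555.5,305.4),(541.6,185.3)]
S=fit2(L,M); print('stand',S)
def draw(c,pts,im,col):
    for p in proj(c,pts): cv2.circle(im,tuple(int(round(v*16)) for v in (p+.0)*4),24,col,-1,cv2.LINE_AA,4)
# draw overlay
for c,crop,name in (('top',(120,260,130,290),'a'),('scene',(150,230,240,360),'b')):
    im=cv2.imread(f'pics/{c}0.png'); im=cv2.resize(im,None,fx=4,fy=4,interpolation=cv2.INTER_CUBIC)
    pts=T(S,[(x,y,z) for x in(-48,48) for y in (-96,96) for z in(70,100)])
    draw(c,pts,im,(0,0,255))
    draw(c,T(S,[(-62,82,30),(62,82,30),(-62,-82,30),(62,-82,30),(56,0,34)]),im,(0,255,255))
    K=(518,39,np.radians(75)); draw(c,T(K,[(54,76,35),(54,-76,35),(-49,76,34),(-49,-76,34),(88,76,134),(88,-76,134)]),im,(255,0,255))
    r0,r1,c0,c1=crop; cv2.imwrite(f'pics/{name}1.png',im[r0*4:r1*4,c0*4:c1*4])
im=cv2.imread('pics/top0.png'); im=cv2.resize(im,None,fx=6,fy=6,interpolation=cv2.INTER_CUBIC)
cv2.imwrite('pics/c1.png',im[160*6:245*6,325*6:395*6])
E
```

```text
stand [548.28056349 250.50902167   1.45991183]
```

View pics/a1.png

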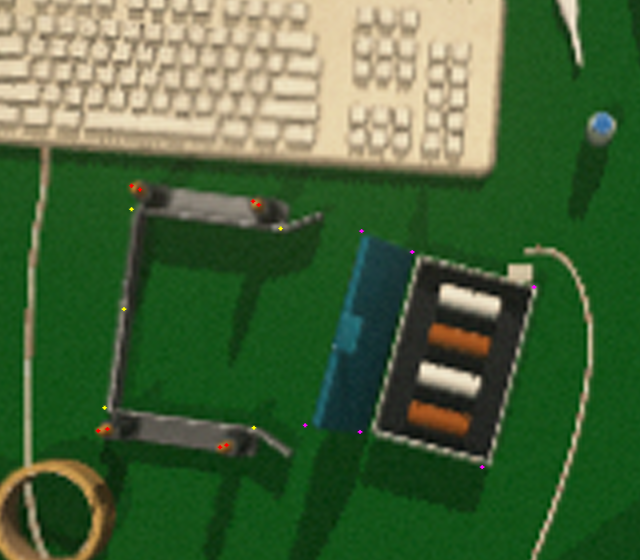

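View pics/b1.png

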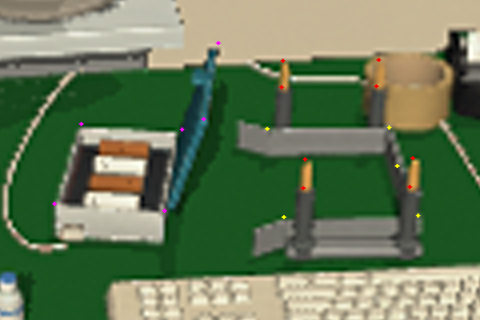

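View pics/c1.png

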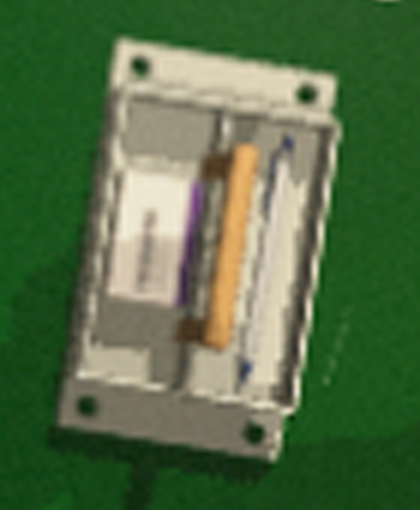

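```bash
python3 - <<'E'
from h import *
def un(z,f,c0,r0): return (np.array(z,float)+.5)/f-.5+[c0,r0]
h=ray('top',un([(140,66),(307,93),(87,405),(254,433)],6,325,160),6)
print(h.round(1))
# image right = world -y, up = +x. tray y ~ +x world (yaw ~ -90+..) choose tray x -> world -y
tp=fit2([(-48,96),(48,96),(-48,-96),(48,-96)],h); print('tray',tp)
k=ray('top',un([(534,283),(490,463),(418,258),(374,433)],4,130,120),34)
print(k.round(1)); print('kit yaw',np.degrees(np.arctan2(*(k[0]-k[1])[[1,0]])+np.pi/2),np.degrees(np.arctan2(*(k[2]-k[0])[[1,0]])))
kp=fit2([(-49,-76),(-49,76)],k[:2]);print('kit',kp)
S=np.array([548.28,250.51,1.45991])
d=kp[:2]-S[:2];c,s=np.cos(S[2]),np.sin(S[2]);print('kit in stand',c*d[0]+s*d[1],-s*d[0]+c*d[1],kp[2]-S[2])
p=ray('top',un([(135.5,186),(258,202),(102,430),(222,446)],4,130,120),98)
print(p.round(1),fit2([(48,-96),(-48,-96),(48,96),(-48,96)],p))
E
```

```text
[[ 655.9 -310.3    6. ]
 [ 642.9 -405.3    6. ]
 [ 466.6 -282.9    6. ]
 [ 452.4 -377.3    6. ]]
tray [ 554.47434312 -343.91705811   -1.71527274]
[[582.8 -27.1  34. ]
 [436.1   5.9  34. ]
 [601.4  67.6  34. ]
 [458.6 100.4  34. ]]
kit yaw 77.32973677417581 78.90687716848458
kit [520.22901681  37.20903418   1.34965852]
kit in stand -215.09505846535157 4.2749853909997455 -0.1102514835900934
[[649.8 285.7  98. ]
 [638.9 189.4  98. ]
 [459.5 307.2  98. ]
 [449.2 213.1  98. ]] [549.33521769 248.83866728   1.45405283]
```

Request:
servo_tool([
  [1,0,0,0,-0.11],
  [1,0,0,0,-0.11],
  [1,0,0,0,-0.11],
  [1,0,0,0,-0.11],
  [1,0,0,0,-0.11],
  [1,0,0,0,-0.11],
  [1,0.4,0.16,0,0],
  [1,0.8,0.32,0,0],
  [1,0.8,0.32,0,0],
  [1,0.8,0.32,0,0],
  [1,0.8,0.32,0,0],
  [1,0.8,0.32,0,0],
])

```text
time: 3.2
tool_pos: [328.4, -266.9, 226.8]
tcp_rot: [3.141, -0.0, 1.458]
contact_force: [0.1, 0.4, 0.3]
grip_width: 91.6
```

Request:
servo_tool([
  [1,0.8,0.3,0,0],
  [1,0.8,0.3,0,0],
  [1,0.8,0.3,0,0],
  [1,0.8,0.3,0,0],
  [1,0.8,0.3,0,0],
  [1,0.8,0.3,0,0],
  [1,0.8,0.3,0,0],
  [1,0.8,0.3,0,0],
  [1,0.8,0.3,0,0],
  [1,0.8,0.3,0,0],
  [1,0.8,0.3,0,0],
  [1,0,0,0.8,0],
  [1,0,0,0.9,0],
  [1,0,0,0.8,0],
  [1,0,0,0,0],
])

```text
time: 5.08
tool_pos: [537.0, 150.5, 99.2]
tcp_rot: [-3.135, 0.002, 1.46]
contact_force: [0.1, 0.0, -0.5]
grip_width: 91.9
```

```bash
python3 - <<'E'
from h import *
a=snap('scene','s2.png');b=snap('top','t2.png')
f=lambda im,r0,r1,c0,c1:cv2.resize(im[r0:r1,c0:c1],(390,390),interpolation=cv2.INTER_CUBIC)
cv2.imwrite('pics/v2.png',cv2.cvtColor(np.hstack([f(a,120,240,220,340),f(b,130,250,160,280)]),cv2.COLOR_RGB2BGR))
E
```

```text
(no output)
```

View pics/v2.png

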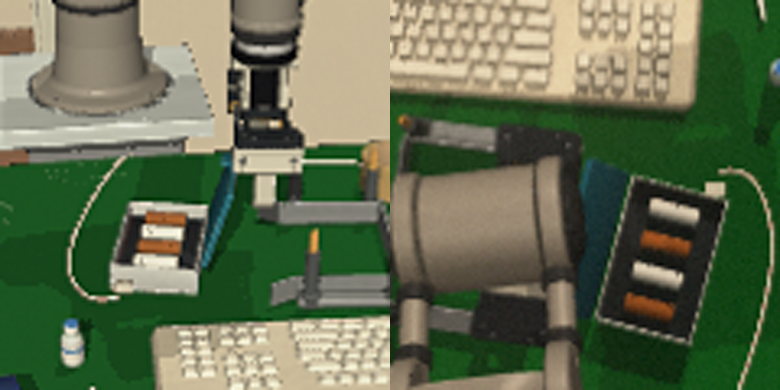

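Request:
servo_tool([
  [1,-0.3,0,0,0],
  [1,-0.3,0,0,0],
  [1,-0.3,0,0,0],
  [1,-0.3,0,0,0],
  [1,-0.3,0,0,0],
  [1,-0.3,0,0,0],
  [1,-0.3,0,0,0],
  [1,-0.3,0,0,0],
  [1,-0.3,0,0,0],
  [1,0,0,0,0],
])

```text
time: 6.42
tool_pos: [525.1, 14.7, 101.7]
tcp_rot: [3.142, 0.0, 1.46]
contact_force: [0.6, 0.6, -0.3]
grip_width: 92.3
```

```bash
cat >> h.py <<'E'
def both(name,sr=(120,240,220,340),tr=(130,250,160,280)):
    a=bot.capture('scene');b=bot.capture('top')
    f=lambda im,r0,r1,c0,c1:cv2.resize(im[r0:r1,c0:c1],(390,390),interpolation=cv2.INTER_CUBIC)
    cv2.imwrite('pics/'+name,cv2.cvtColor(np.hstack([f(a,*sr),f(b,*tr)]),cv2.COLOR_RGB2BGR))
    cv2.imwrite('pics/scene_'+name,cv2.cvtColor(a,cv2.COLOR_RGB2BGR));cv2.imwrite('pics/top_'+name,cv2.cvtColor(b,cv2.COLOR_RGB2BGR))
E
python3 -c "
from h import *
both('v3.png')"
```

```text
(no output)
```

View pics/v3.png

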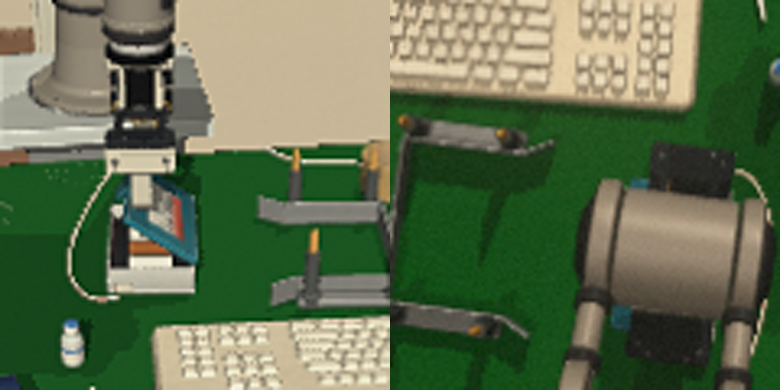

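Request:
servo_tool([
  [1,-0.7,-0.14,0,0],
  [1,-0.8,0,0,0],
  [1,0,0,0.5,0],
  [1,0,0,0.6,0],
  [1,0,0,0.6,0],
  [1,0,0,0,0],
])

```text
time: 7.28
tool_pos: [508.6, -57.0, 15.1]
tcp_rot: [-3.137, -0.001, 1.462]
contact_force: [-0.4, 0.4, 0.5]
grip_width: 91.7
```

```bash

python3 -c "
from h import *
both('v4.png')
print(loc('scene','kit'))"
```

```text
[(0.71, array([518.1,  21.8,   3.6]))]
```

View pics/v4.png

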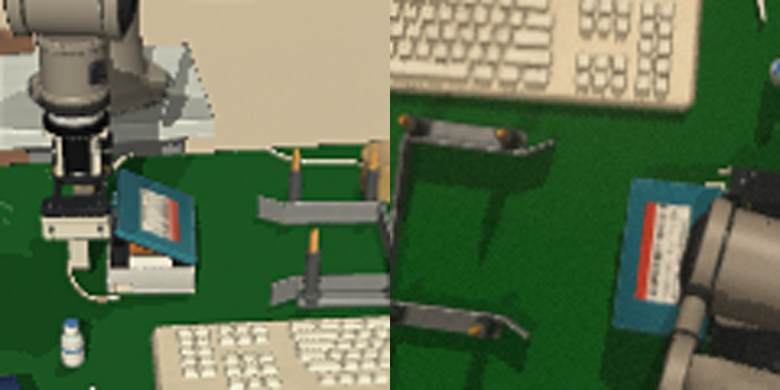

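Request:
servo_tool([
  [1,0,0,0,0],
  [1,0,0,0,0],
  [1,0,0,0,0],
  [1,0,0,0,0],
  [1,0,0,0,0],
  [1,0,0,0,0],
  [1,0,0,0,0],
  [1,0,0,0,0],
  [1,0,0,0,0],
  [1,0,0,0,0],
  [1,0,0,0,0],
  [1,0,0,0,0],
  [1,0,0,0,0],
  [1,0,0,0,0],
])

```text
time: 9.18
tool_pos: [510.0, -57.9, 16.7]
tcp_rot: [3.142, 0.0, 1.462]
contact_force: [-0.5, -0.2, 0.4]
grip_width: 91.7
```

```bash

python3 -c "
from h import *
both('v5.png')
print(loc('scene','kit'),loc('scene','lid_edge'),loc('top','kit'))"
```

```text
[] [(0.67, array([513.5, -23.4,  39.1]))] [(0.74, array([518.4,  27.1,   3.4]))]
```

View pics/v5.png

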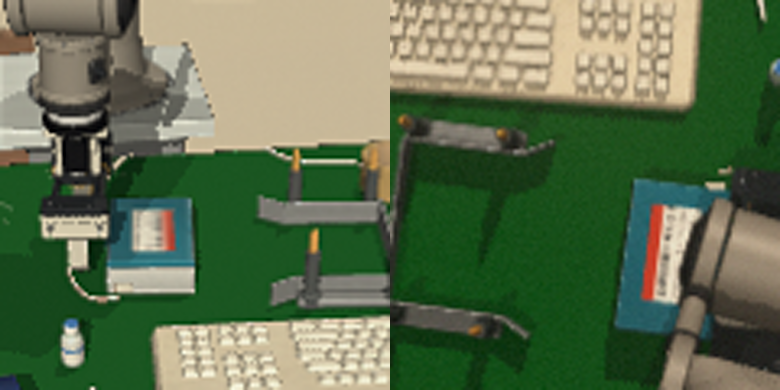

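Request:
servo_tool([
  [1,0.24,0,0,0],
  [1,0.24,0,0,0],
  [1,0.24,0,0,0],
  [1,0.24,0,0,0],
  [1,0.24,0,0,0],
  [1,0.24,0,0,0],
  [1,0.24,0,0,0],
  [1,0.24,0,0,0],
  [1,0.24,0,0,0],
  [1,0.24,0,0,0],
])

```text
time: 10.68
tool_pos: [523.2, 62.2, 16.7]
tcp_rot: [-3.142, 0.0, 1.462]
contact_force: [-0.1, -1.3, -0.4]
grip_width: 92.0
```

```bash

python3 -c "
from h import *
both('v6.png')
print(loc('scene','kit'),loc('scene','lid_edge'),loc('top','kit'))"
```

```text
[(0.64, array([525.7, 124.1,   3.2]))] [(0.89, array([523.5,  75.2,  36.4]))] []
```

View pics/v6.png

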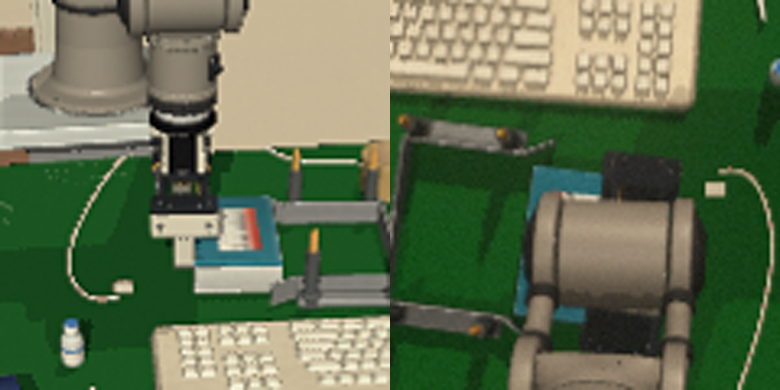

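Request:
servo_tool([
  [1,0.2,0.06,0,0],
  [1,0.2,0.06,0,0],
  [1,0.2,0.06,0,0],
  [1,0.2,0.04,0,0],
  [1,0.2,0,0,0],
  [1,0.2,0,0,0],
  [1,0.2,0,0,0],
  [1,0.2,0,0,0],
  [1,0,0,0,0],
])

```text
time: 12.05
tool_pos: [542.9, 140.7, 16.8]
tcp_rot: [3.141, -0.0, 1.463]
contact_force: [-0.4, 0.1, -0.2]
grip_width: 91.8
```

```bash

python3 -c "
from h import *
both('v7.png')
print(loc('scene','kit'),loc('scene','lid_edge'),loc('top','kit'))"
```

```text
[(0.8, array([545.7, 203.2,   1.7]))] [(0.69, array([542.1, 154.9,  37.2])), (0.22, array([ 551.2, -378.1,    5.4]))] []
```

View pics/v7.png

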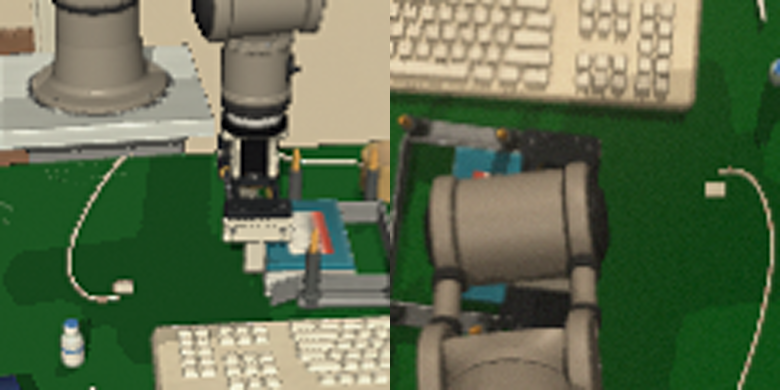

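Request:
servo_tool([
  [1,-0.6,0,0,0],
  [0,-0.6,0,0,0],
  [0,0,0,0,0.11],
  [0,0,0,0,0.11],
  [0,0,0,0,0.11],
  [0,0,0,0,0.11],
  [0,0,0,0,0.11],
  [0,0,0,0,0.11],
  [0,0,0,0,0.11],
  [0,0,0,0,0.11],
  [0,0,0,0,0.11],
  [0,-0.1,0,0,0.01],
  [0,0,0,0,0],
])

```text
time: 13.92
tool_pos: [530.6, 80.5, 16.7]
tcp_rot: [3.141, 0.001, -0.107]
contact_force: [-0.5, 0.1, 0.7]
grip_width: 0.6
```

```bash

python3 -c "
from h import *
both('v8.png')
print(loc('scene','kit'),loc('scene','lid_edge'),loc('top','kit'))"
```

```text
[(0.87, array([547. , 202. ,   3.6]))] [(0.97, array([544.8, 154.9,  35.9]))] [(0.98, array([545.9, 205.7,   0.8]))]
```

View pics/v8.png

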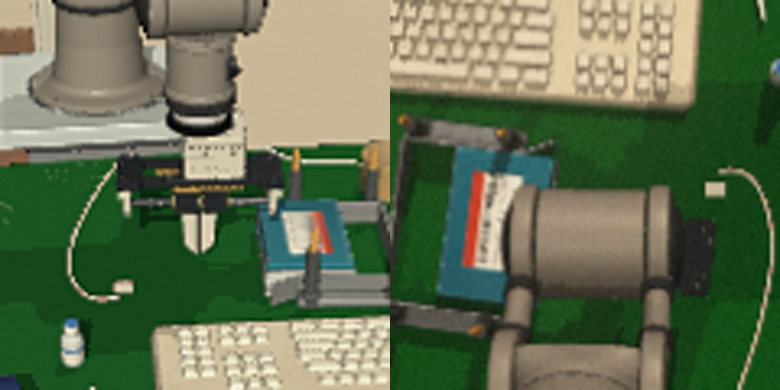

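Request:
servo_tool([
  [0,0,-0.3,0,0],
  [0,0,-0.5,0,0],
  [0,0,-0.24,0,0],
  [0,0,-0.2,0,0],
  [0,0,-0.2,0,0],
  [0,0,-0.2,0,0],
  [0,0,-0.2,0,0],
  [0,0,0,0,0],
])

```text
time: 15.18
tool_pos: [541.6, 172.9, 16.7]
tcp_rot: [-3.141, -0.001, -0.109]
contact_force: [0.2, 0.4, -0.1]
grip_width: 0.7
```

```bash

python3 -c "
from h import *
both('v9.png')
print(loc('scene','kit'),loc('scene','lid_edge'),loc('top','kit'))"
```

```text
[(0.75, array([552.3, 239.9,   1.7]))] [(0.7, array([545.1, 196.9,  38.7]))] []
```

View pics/v9.png

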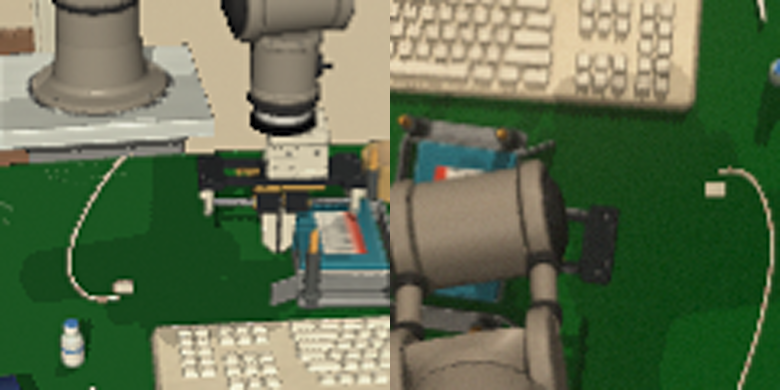

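Request:
servo_tool([
  [0,0,-0.1,0,0],
  [0,0,-0.08,0,0],
  [0,0,-0.06,0,0],
  [0,0,0,0,0],
])

```text
time: 15.92
tool_pos: [542.6, 184.3, 16.7]
tcp_rot: [-3.141, -0.0, -0.109]
contact_force: [0.7, -0.6, -0.2]
grip_width: 0.2
```

Request:
servo_tool([
  [0,0,-0.04,0,0],
  [0,0,-0.04,0,0],
])

```text
time: 16.18
tool_pos: [543.0, 187.9, 16.7]
tcp_rot: [3.141, 0.0, -0.109]
contact_force: [0.5, -1.7, -0.5]
grip_width: 0.5
```

Request:
servo_tool([
  [0,0,-0.04,0,0],
  [0,0,-0.02,0,0],
])

```text
time: 16.42
tool_pos: [543.3, 188.7, 16.7]
tcp_rot: [3.138, 0.0, -0.109]
contact_force: [0.7, -14.9, 1.6]
grip_width: 0.0
```

```bash

python3 -c "
from h import *
both('v10.png',sr=(140,220,260,340))
print(bot.get_obs()['contact_force'],loc('scene','kit'),loc('scene','lid_edge'),loc('top','kit'))"
```

```text
[ -0.01792238 -11.75324284   2.33456534] [(0.75, array([552.7, 255. ,   3.7]))] [(0.97, array([546.4, 208. ,  36. ])), (0.6, array([552.4, 252.6,   2.8]))] []
```

View pics/v10.png

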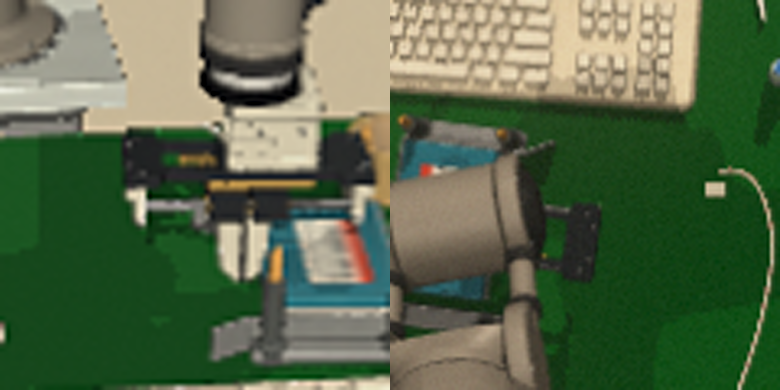

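Request:
servo_tool([
  [0,0,0.6,0,0],
  [0,0,1,0,0],
  [1,0,0,-0.9,0],
  [1,0,0,-0.9,0],
  [1,0,0,-0.9,0.02],
  [1,0.14,0.9,0,0],
  [1,0.14,0.9,0,0],
  [1,0.14,0.9,0,0],
  [1,0.14,0.9,0,0],
  [1,0.14,0.9,0,0],
  [1,0.14,0.9,0,0],
])

```text
time: 18.05
tool_pos: [538.4, -163.1, 151.9]
tcp_rot: [-3.141, -0.001, -0.141]
contact_force: [0.2, 0.2, -0.5]
grip_width: 85.7
```

```bash

python3 -c "
from h import *
both('v11.png',sr=(140,220,260,340))
print(bot.get_obs()['tool_pos'],loc('scene','kit'),loc('top','kit'))
for c in ('top','scene'):
  for l in ('tray','tray_handle'):print(c,l,loc(c,l))
"
```

```text
[ 538.47049727 -165.83583544  151.70021676] [(0.89, array([553. , 253.3,   2.5]))] [(0.82, array([556. , 258.6,   2.2])), (0.44, array([448. , 210.9,  70.4]))]
top tray [(0.94, array([ 5.526e+02, -3.462e+02,  4.000e-01]))]
top tray_handle [(0.68, array([637.7, 190.2,  70.3])), (0.6, array([ 552.3, -345.6,   73.1]))]
scene tray [(0.88, array([ 553.8, -342.7,   -1.2]))]
scene tray_handle [(0.58, array([ 552.7, -342.4,   74.1])), (0.3, array([ 551.5, -380.9,    2.8]))]
```

View pics/v11.png

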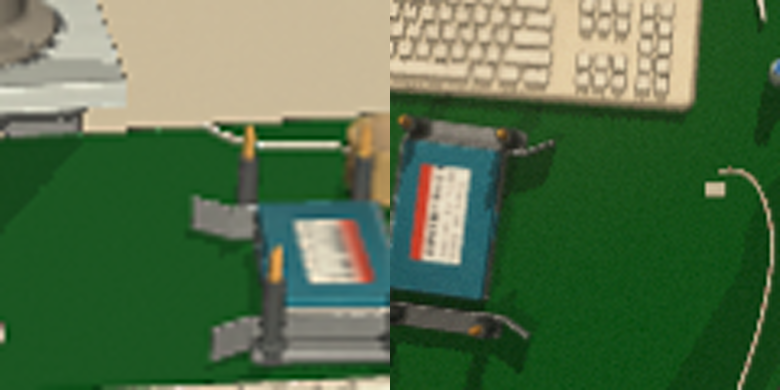

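Request:
servo_tool([
  [1,0.2,0.87,0,0],
  [1,0.2,0.87,0,0],
  [1,0.2,0.87,0,0],
  [1,0.2,0.87,0,0],
  [1,0,0,0,0.0],
  [1,0,0,0,0.0],
])

```text
time: 19.2
tool_pos: [553.7, -338.4, 151.5]
tcp_rot: [-3.141, 0.001, -0.14]
contact_force: [0.9, 0.9, 0.1]
grip_width: 92.2
```

```bash

python3 -c "
from h import *
both('v12.png',sr=(165,245,125,205),tr=(150,260,305,415))
print(bot.get_obs()['tool_pos'])
"
```

```text
[ 553.82977386 -338.05920807  151.84321799]
```

View pics/v12.png

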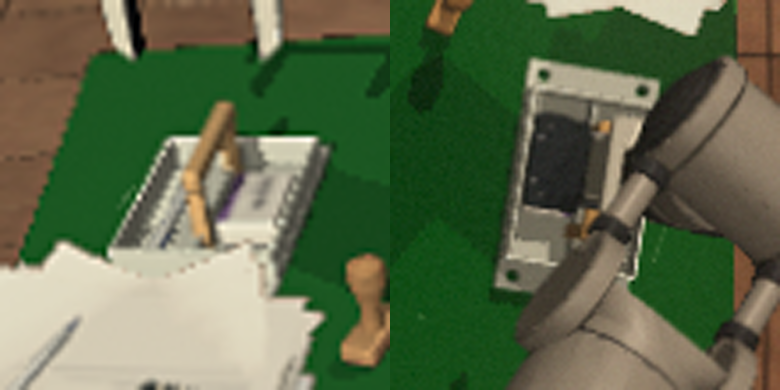

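Request:
servo_tool([
  [1,0,0.12,0.5,0],
  [1,0,0,0.6,0],
  [1,0,0,0.6,0],
  [1,0,0,0.28,0],
  [1,0,0,0,0],
  [0,0,0,0,0],
  [0,0,0,0,0],
  [0,0,0,0,0],
  [0,0,0,0,0],
  [0,0,0,0,0],
  [0,0,0,0,0],
])

```text
time: 20.68
tool_pos: [552.7, -345.7, 52.7]
tcp_rot: [3.142, 0.0, -0.141]
contact_force: [-0.5, 0.0, 0.4]
grip_width: 36.2
```

```bash

python3 -c "
from h import *
both('v13.png',sr=(165,245,125,205),tr=(150,260,305,415))
print(bot.get_obs())
"
```

```text
{'time': 20.775, 'joint_positions': array([-6.76360870e-01,  7.36020007e-01,  1.34929403e+00, -4.71089928e-05,
        1.05624867e+00,  1.03516933e+00]), 'dq': array([ 0.00029197, -0.00088435,  0.00097702, -0.00077225, -0.0002733 ,
       -0.00087187]), 'tau': array([-4.09044602e-03, -5.89798665e+01, -2.16031659e+01,  6.31560897e-02,
       -5.03052876e-02,  1.42428876e-04]), 'tool_pos': array([ 552.70430403, -345.68360931,   52.70076219]), 'tcp_rot': array([ 3.14154210e+00, -4.82761405e-06, -1.40710693e-01]), 'contact_force': array([-0.50591583, -0.11769731, -0.17499445]), 'moment': array([ 0.07163178,  0.04413955, -0.03192468]), 'grip_width': 28.395156809840614}
```

View pics/v13.png

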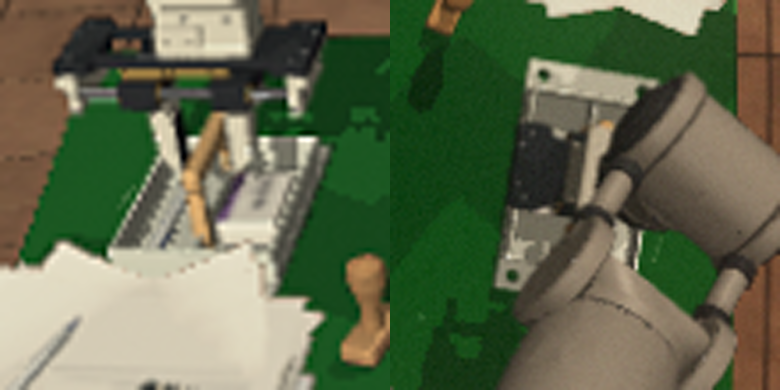

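Request:
servo_tool([
  [0,0,0,0,0],
  [0,0,0,0,0],
  [0,0,0,0,0],
  [0,0,0,0,0],
  [0,0,0,0,0],
  [0,0,0,0,0],
  [0,0,0,-0.1,0],
  [0,0,0,-0.1,0],
  [0,0,0,-0.2,0],
  [0,0,0,0,0],
])

```text
time: 22.02
tool_pos: [553.3, -346.2, 74.1]
tcp_rot: [3.14, -0.002, -0.141]
contact_force: [0.1, -0.1, -3.7]
grip_width: 14.0
```

```bash

python3 -c "
from h import *
both('v14.png',sr=(165,245,125,205),tr=(150,260,305,415))
o=bot.get_obs();print(o['contact_force'],o['moment'],o['tool_pos'],o['tcp_rot'])
"
```

```text
[ 1.00367976  0.6718887  -3.84849581] [0.06427498 0.04297404 0.03197121] [ 552.74584683 -345.73510371   72.98752085] [ 3.14127656e+00 -3.90350058e-04 -1.40706043e-01]
```

View pics/v14.png

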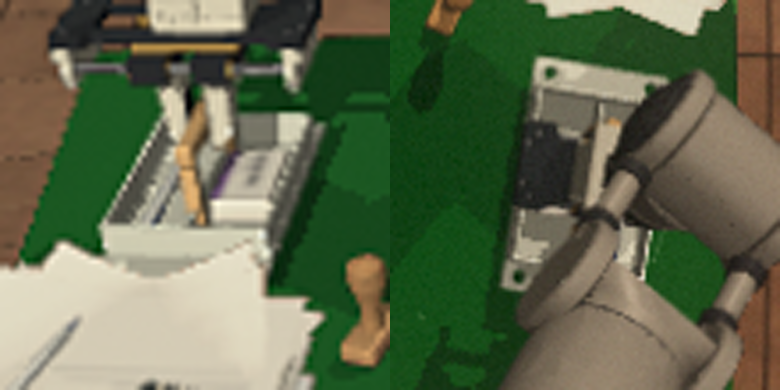

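Request:
servo_tool([
  [0,0,0,-0.2,0],
  [0,0,0,-0.4,0],
  [0,0,0,-0.5,0],
  [0,0,0,-0.5,0],
  [0,0,0,-0.4,0],
  [0,0,0,-0.2,0],
  [0,-0.03,-0.2,0,0],
  [0,-0.06,-0.4,0,0],
  [0,-0.09,-0.6,0,0],
  [0,-0.12,-0.78,0,0],
  [0,-0.12,-0.78,0,0],
  [0,-0.12,-0.78,0,0],
  [0,-0.12,-0.78,0,0],
  [0,-0.12,-0.78,0,0],
  [0,-0.11,-0.78,0,0],
  [0,-0.11,-0.78,0,0],
])

```text
time: 24.12
tool_pos: [548.5, -6.3, 181.9]
tcp_rot: [-3.141, 0.002, -0.14]
contact_force: [0.2, 0.7, -3.7]
grip_width: 13.7
```

Request:
servo_tool([
  [0,-0.11,-0.78,0,0],
  [0,-0.11,-0.78,0,0],
  [0,-0.11,-0.78,0,0],
  [0,-0.11,-0.78,0,0],
  [0,-0.11,-0.78,0,0],
  [0,-0.09,-0.6,0,0],
  [0,-0.06,-0.4,0,0],
  [0,-0.03,-0.2,0,0],
  [0,0,0,0,-0.017],
  [0,0,0,0,0],
  [0,0,0,0,0],
])

```text
time: 25.5
tool_pos: [549.7, 247.7, 182.7]
tcp_rot: [3.141, -0.0, -0.115]
contact_force: [0.4, 0.0, -3.4]
grip_width: 13.9
```

```bash

python3 -c "
from h import *
both('v15.png',sr=(110,210,260,360),tr=(130,250,130,250))
o=bot.get_obs();print(o['contact_force'],o['moment'],o['tool_pos'],o['tcp_rot'])
for c in ('top','scene'):
  for l in ('tray','tray_handle'):print(c,l,loc(c,l))
"
```

```text
[ 0.30100775  0.09326805 -3.76546422] [ 0.01967671 -0.00304081  0.00504879] [549.67722491 247.97742022 182.7251279 ] [ 3.14143725e+00 -3.71243234e-05 -1.15025098e-01]
top tray [(0.88, array([548.5, 250.2, 129.1]))]
top tray_handle [(0.89, array([548.6, 243.8, 202.4]))]
scene tray [(0.9, array([552.4, 249.3, 126.9])), (0.63, array([540.7, 189.5,   1.4]))]
scene tray_handle [(0.76, array([552.1, 245.4, 204.1]))]
```

View pics/v15.png

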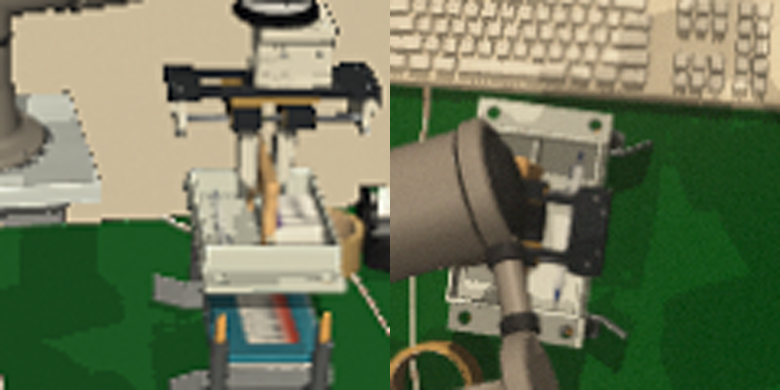

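```bash

python3 -c "
from h import *
im=cv2.imread('pics/top_v15.png')
z=cv2.resize(im[155:242,140:205],None,fx=7,fy=7,interpolation=cv2.INTER_CUBIC);cv2.imwrite('pics/z15.png',z)
"
```

```text
(no output)
```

View pics/z15.png

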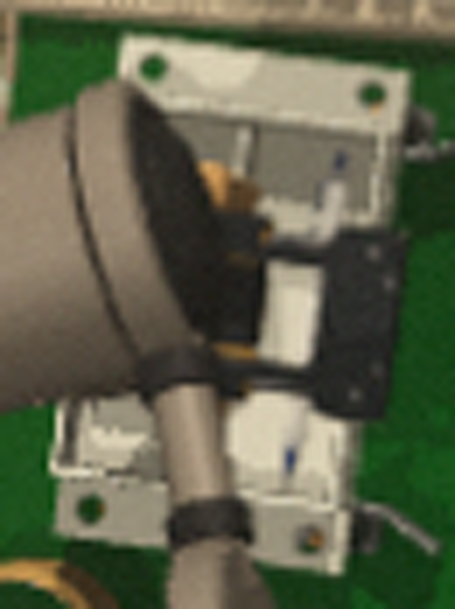

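```bash

python3 -c "
from h import *
def un(z,f,c0,r0): return (np.array(z,float)+.5)/f-.5+[c0,r0]
for zz in (133,136):
  h=ray('top',un([(153,67),(372,94),(90,508),(311,539)],7,140,155),zz)
  print(h.round(1),fit2([(48,-96),(-48,-96),(48,96),(-48,96)],h))
# pins at fresh crop v11 (before tray)
im=cv2.imread('pics/top_v11.png')
z=cv2.resize(im[155:242,140:225],None,fx=7,fy=7,interpolation=cv2.INTER_CUBIC);cv2.imwrite('pics/z11.png',z)
im=cv2.imread('pics/scene_v11.png')
z=cv2.resize(im[155:225,290:360],None,fx=8,fy=8,interpolation=cv2.INTER_CUBIC);cv2.imwrite('pics/y11.png',z)
"
```

```text
[[652.2 284.3 133. ]
 [642.  188.5 133. ]
 [461.  306.9 133. ]
 [449.8 210.5 133. ]] [551.24604371 247.53102489   1.45614728]
[[651.9 283.6 136. ]
 [641.7 188.1 136. ]
 [461.1 306.1 136. ]
 [450.  209.9 136. ]] [551.17531353 246.92088413   1.45614728]
```

View pics/z11.png

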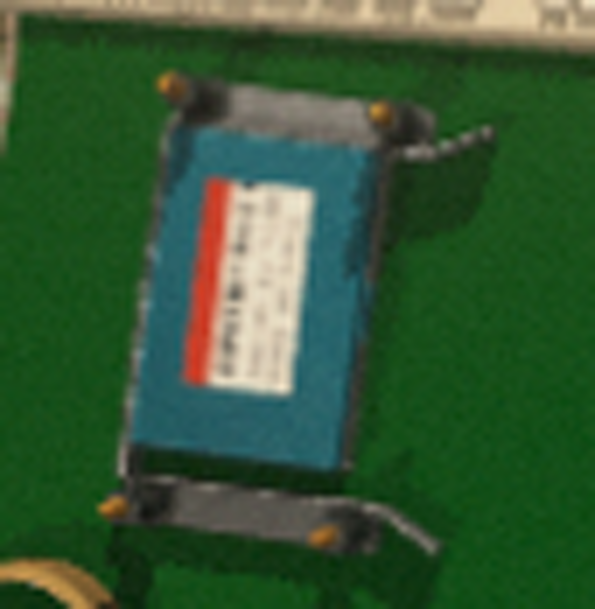

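View pics/y11.png

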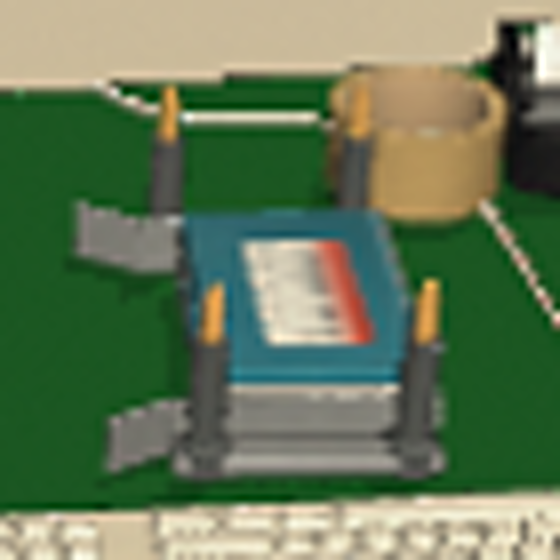

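```bash

python3 -c "
from h import *
from scipy.optimize import least_squares
def seg(f,r0,r1,c0,c1,n=4):
  im=cv2.imread(f)[r0:r1,c0:c1]
  im=cv2.resize(im,None,fx=7,fy=7,interpolation=cv2.INTER_CUBIC)
  h=cv2.cvtColor(im,cv2.COLOR_BGR2HSV); m=cv2.inRange(h,(8,140,110),(22,255,255))
  k,_,st,ce=cv2.connectedComponentsWithStats(m)
  return [(s[4],((c+.5)/7-.5+[c0,r0]).round(2),s[:4]) for s,c in sorted(zip(st[1:],ce[1:]),key=lambda t:-t[0][4])[:6]]
a=seg('pics/top_v11.png',155,240,140,200); print(*a,sep='\n')
b=seg('pics/scene_v11.png',160,205,305,350); print(*b,sep='\n')
"
```

```text
(np.int32(2134), array([147.02, 236.99]), array([  0, 561, 104,  34], dtype=int32))
(np.int32(266), array([185.56, 231.02]), array([311, 527,  23,  17], dtype=int32))
(np.int32(256), array([155.57, 226.79]), array([101, 498,  23,  16], dtype=int32))
(np.int32(193), array([193.63, 170.42]), array([371, 104,  16,  16], dtype=int32))
(np.int32(169), array([163.27, 166.4 ]), array([159,  75,  15,  17], dtype=int32))
(np.int32(762), array([342.95, 193.68]), array([259, 212,  19,  52], dtype=int32))
(np.int32(627), array([334.5 , 168.73]), array([199,  41,  20,  44], dtype=int32))
(np.int32(575), array([316.08, 194.2 ]), array([ 73, 218,  15,  47], dtype=int32))
(np.int32(512), array([310.69, 168.81]), array([35, 42, 17, 45], dtype=int32))
(np.int32(12), array([336.55, 179.68]), array([222, 140,   5,   3], dtype=int32))
(np.int32(7), array([332.35, 169.9 ]), array([193,  71,   4,   3], dtype=int32))
```

```bash

python3 -c "
from h import *
L=[(48,-96),(-48,-96),(48,96),(-48,96)]
for z in (82,86,90):
  print(z,fit2(L,ray('top',[(163.27,166.4),(193.63,170.42),(155.57,226.79),(185.56,231.02)],z)).round(3),fit2(L,ray('scene',[(342.95,193.68),(316.08,194.2),(334.5,168.73),(310.69,168.81)],z)).round(3))
im=cv2.imread('pics/scene_v15.png')
z=cv2.resize(im[140:215,290:360],None,fx=8,fy=8,interpolation=cv2.INTER_CUBIC);cv2.imwrite('pics/y15.png',z)
"
```

```text
82 [549.579 251.892   1.463] [547.833 251.699   1.458]
86 [549.494 251.097   1.463] [554.71  249.678   1.458]
90 [549.408 250.302   1.463] [561.588 247.657   1.458]
```

View pics/y15.png

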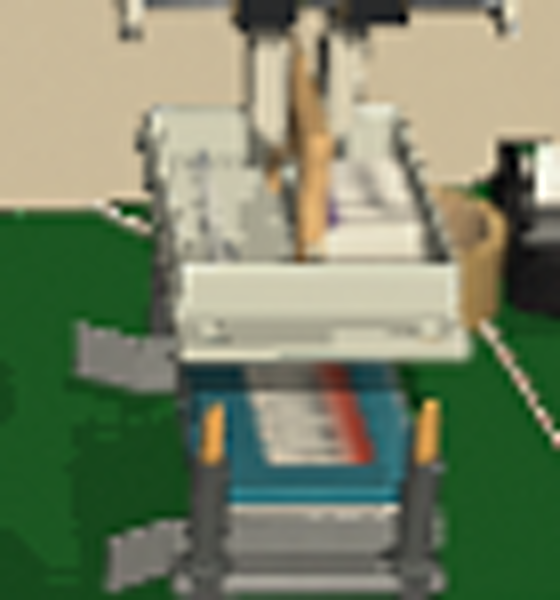

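Request:
servo_tool([
  [0,-0.043,-0.074,0,-0.003],
  [0,0,0,0.2,0],
  [0,0,0,0.2,0],
  [0,0,0,0.05,0],
  [0,0,0,0,0],
  [0,0,0,0,0],
])

```text
time: 26.55
tool_pos: [548.0, 252.6, 160.5]
tcp_rot: [-3.141, -0.001, -0.109]
contact_force: [0.3, 1.1, -3.1]
grip_width: 13.6
```

```bash

python3 -c "
from h import *
both('v16.png')
o=bot.get_obs();print(o['contact_force'],o['moment'],o['tool_pos'],o['tcp_rot'])
im=cv2.imread('pics/top_v16.png')
z=cv2.resize(im[155:242,140:205],None,fx=7,fy=7,interpolation=cv2.INTER_CUBIC)
im=cv2.imread('pics/scene_v16.png')
z2=cv2.resize(im[150:215,300:350],None,fx=7,fy=7,interpolation=cv2.INTER_CUBIC)
z2=np.vstack([z2,np.zeros((609-455,350,3),np.uint8)])
cv2.imwrite('pics/z16.png',np.hstack([z,z2])[:600])
"
```

```text
[ 1.27312724  0.13099706 -3.16861316] [ 0.06752354  0.00185226 -0.00783461] [548.01786293 252.6072464  160.54522   ] [-3.14138183e+00 -7.28980313e-04 -1.09330925e-01]
```

View pics/z16.png

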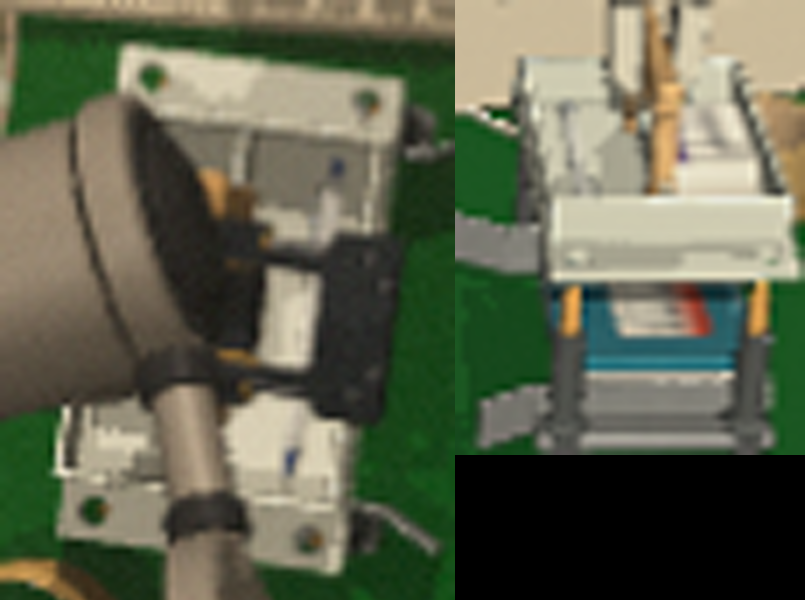

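```bash

python3 -c "
from h import *
def un(z,f,c0,r0): return (np.array(z,float)+.5)/f-.5+[c0,r0]
h=ray('top',un([(151,76),(367,102),(94,510),(310,539)],7,140,155),112)
print(h.round(1),fit2([(48,-96),(-48,-96),(48,96),(-48,96)],h))
im=cv2.imread('pics/top_v16.png')
z=cv2.resize(im[157:180,150:205],None,fx=14,fy=14,interpolation=cv2.INTER_CUBIC)[:300,:770]
z2=cv2.resize(im[220:242,145:200],None,fx=14,fy=14,interpolation=cv2.INTER_CUBIC)[:298,:770]
cv2.imwrite('pics/q16.png',np.vstack([z,z2]))
"
```

```text
[[650.4 289.9 112. ]
 [640.5 193.9 112. ]
 [459.1 310.3 112. ]
 [448.5 214.5 112. ]] [549.64149033 252.18381838   1.46417697]
```

View pics/q16.png

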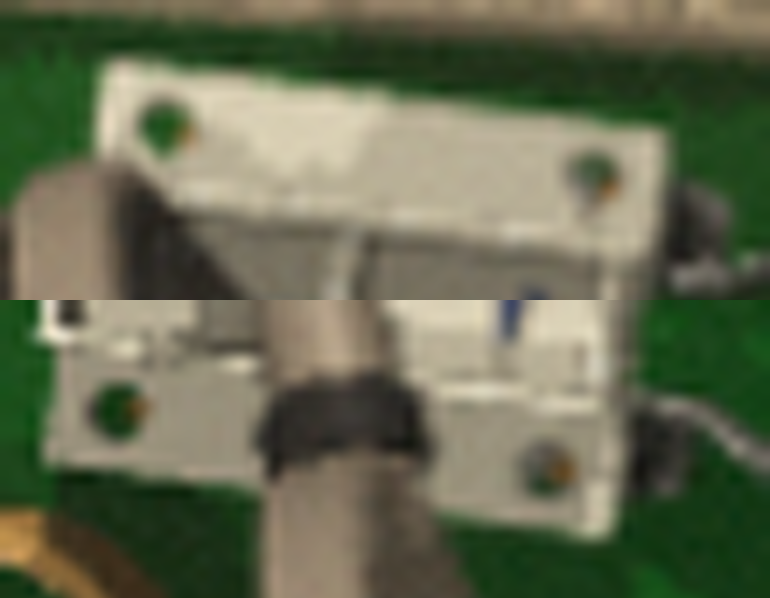

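Request:
servo_tool([
  [0,0,0.018,0,0],
  [0,0,0,0.06,0],
  [0,0,0,0.06,0],
  [0,0,0,0.06,0],
  [0,0,0,0.06,0],
  [0,0,0,0.06,0],
  [0,0,0,0,0],
])

```text
time: 27.52
tool_pos: [547.5, 251.6, 144.8]
tcp_rot: [3.141, 0.001, -0.109]
contact_force: [0.2, -0.1, -2.9]
grip_width: 13.8
```

```bash

python3 -c "
from h import *
both('v17.png')
o=bot.get_obs();print(o['contact_force'],o['moment'],o['tool_pos'],o['tcp_rot'])
im=cv2.imread('pics/top_v17.png')
z=cv2.resize(im[157:180,150:205],None,fx=14,fy=14,interpolation=cv2.INTER_CUBIC)[:300,:770]
z2=cv2.resize(im[220:242,145:200],None,fx=14,fy=14,interpolation=cv2.INTER_CUBIC)[:298,:770]
cv2.imwrite('pics/q17.png',np.vstack([z,z2]))
im=cv2.imread('pics/scene_v17.png')
cv2.imwrite('pics/y17.png',cv2.resize(im[150:215,295:360],None,fx=8,fy=8,interpolation=cv2.INTER_CUBIC))
"
```

```text
[ 0.09516542  0.68983195 -3.73861556] [ 0.04215218  0.02892838 -0.01358382] [547.74617489 251.68621761 145.20590896] [ 3.14152401e+00 -1.36104505e-04 -1.09273743e-01]
```

View pics/q17.png

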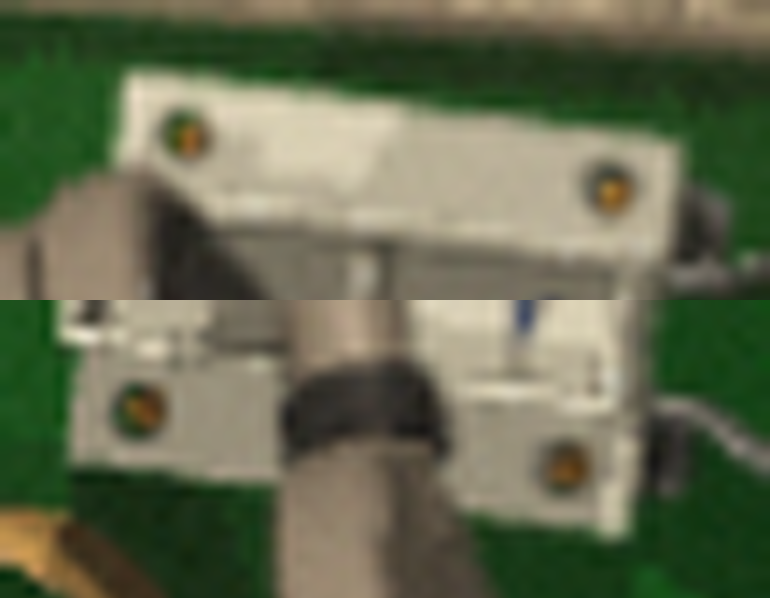

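View pics/y17.png

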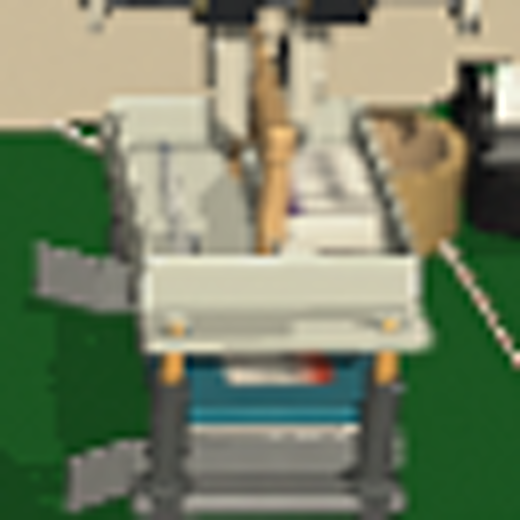

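Request:
servo_tool([
  [0,0,0,0.05,0],
  [0,0,0,0.05,0],
  [0,0,0,0.05,0],
  [0,0,0,0.05,0],
  [0,0,0,0,0],
])

```text
time: 28.25
tool_pos: [547.5, 251.6, 134.9]
tcp_rot: [3.141, 0.001, -0.109]
contact_force: [-0.7, 0.5, -3.7]
grip_width: 13.8
```

Request:
servo_tool([
  [0,0,0,0.05,0],
  [0,0,0,0.05,0],
  [0,0,0,0.04,0],
  [0,0,0,0,0],
])

```text
time: 28.75
tool_pos: [547.6, 251.6, 127.9]
tcp_rot: [3.141, 0.0, -0.109]
contact_force: [-0.5, -0.6, -2.9]
grip_width: 14.0
```

Request:
servo_tool([
  [0,0,0,0.04,0],
  [0,0,0,0.03,0],
  [0,0,0,0,0],
])

```text
time: 29.12
tool_pos: [547.6, 251.6, 124.5]
tcp_rot: [3.141, 0.0, -0.109]
contact_force: [-0.0, 0.1, -2.6]
grip_width: 13.5
```

Request:
servo_tool([
  [0,0,0,0.02,0],
  [0,0,0,0.02,0],
  [0,0,0,0,0],
])

```text
time: 29.5
tool_pos: [547.7, 251.7, 122.7]
tcp_rot: [3.142, -0.0, -0.109]
contact_force: [0.0, -0.1, -3.8]
grip_width: 13.5
```

Request:
servo_tool([
  [0,0,0,0.02,0],
  [0,0,0,0.02,0],
  [0,0,0,0,0],
])

```text
time: 29.88
tool_pos: [547.8, 251.7, 122.6]
tcp_rot: [-3.141, -0.001, -0.109]
contact_force: [-3.9, -2.8, 10.4]
grip_width: 13.7
```

Request:
servo_tool([
  [0,0,0,-0.01,0],
  [1,0,0,0,0],
  [1,0,0,0,0],
  [1,0,0,0,0],
  [1,0,0,0,0],
  [1,0,0,0,0],
  [1,0,0,0,0],
])

```text
time: 30.75
tool_pos: [547.7, 251.7, 121.1]
tcp_rot: [3.141, 0.0, -0.109]
contact_force: [-0.2, -0.3, 0.4]
grip_width: 69.4
```

Request:
servo_tool([
  [1,0,0,-0.4,0],
  [1,0,0,-0.8,0],
  [1,0,0,-0.8,0],
  [1,0,0.8,-0.2,0],
  [1,0,0.9,0,0],
  [1,0,0.9,0,0],
  [1,0,0.9,0,0],
  [1,0,0.9,0,0],
  [1,0,0.9,0,0],
  [1,0,0,0,0],
])

```text
time: 32.0
tool_pos: [518.6, -14.3, 231.3]
tcp_rot: [3.141, -0.0, -0.113]
contact_force: [0.2, 0.5, -0.5]
grip_width: 91.8
```

```bash

python3 -c "
from h import *
both('v18.png',sr=(135,225,280,370),tr=(150,250,130,230))
o=bot.get_obs();print(o['contact_force'],o['tool_pos'],o['grip_width'])
for c in ('top','scene'):
  for l in ('tray','kit','carton','pen','vial','stamp','tape_roll','lid_edge'):print(c,l,loc(c,l)[:1])
im=cv2.imread('pics/top_v18.png')
z=cv2.resize(im[157:240,143:205],None,fx=7,fy=7,interpolation=cv2.INTER_CUBIC);cv2.imwrite('pics/q18.png',z)
"
```

```text
[-0.31665667  0.58445531  0.6083311 ] [518.80139911 -11.77112951 231.28412417] 91.88180437066018
top tray []
top kit [(0.22, array([444.3, 212. ,  71.5]))]
top carton [(0.63, array([557.2, 279.5,  76.3]))]
top pen [(0.43, array([541.7, 220.2,  70.9]))]
top vial [(0.53, array([711.2, -83.5,  -3. ]))]
top stamp [(0.44, array([ 721.4, -221.5,   -3.5]))]
top tape_roll [(0.85, array([384.8, 365.5,   3.1]))]
top lid_edge []
scene tray [(0.77, array([548.1, 250.9,  69.7]))]
scene kit [(0.44, array([549.4, 254.9,  -0.8]))]
scene carton [(0.45, array([551.4, 281.2,  79.9]))]
scene pen [(0.41, array([546.9, 214.2,  73.5]))]
scene vial [(0.51, array([ 7.118e+02, -8.240e+01,  2.000e-01]))]
scene stamp [(0.47, array([ 7.183e+02, -2.185e+02,  3.000e-01]))]
scene tape_roll [(0.48, array([382.5, 364.3,   2.4]))]
scene lid_edge []
```

View pics/v18.png

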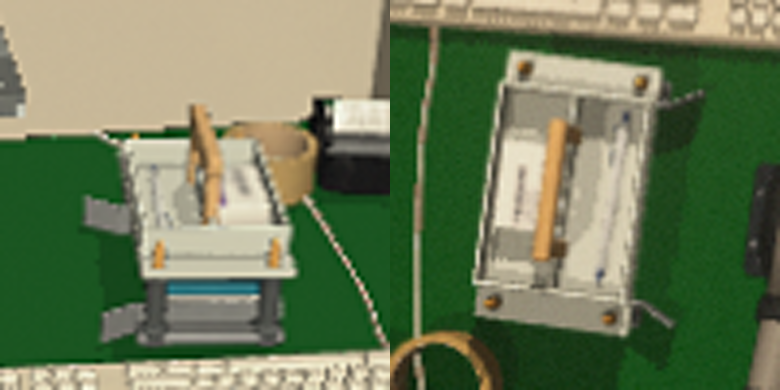

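View pics/q18.png

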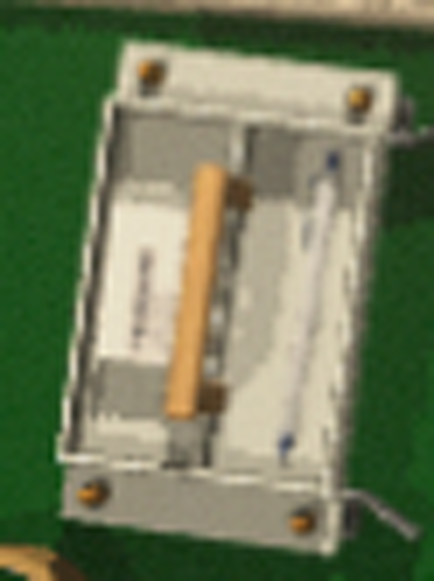

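The tray sits on all four pins with the carton and pen in it. The kit is shut underneath, and the vial, stamp and tape roll have not moved. Handing in.

```bash
python3 -c "
from plant import bot
print(bot.close_job())"
```

```text
the job is handed in; nothing more can be done
None
```

I shut the kit's lid and slid the kit into the bottom bay until it stopped against the back stop. I then carried the tray over by its handle and lowered it onto the four posts. The job was handed in after about 33 s of the 69 s allowed.

What the last checks showed:
- **Kit:** the push force jumped to 15 N at the stop. Before the tray covered it, the camera estimates put its origin about 4 to 9 mm along the bay; the allowed range is −4 to 10 mm. In the picture it stood close to one side guide, so it is a little off centre.
- **Lid:** it looked shut in the pictures once it had sunk. I have no direct reading of its angle.
- **Tray:** all four pins show through their holes. The scene camera put its underside at 69.7 mm and its centre within about 2 mm of the stand's. It touched down with about 10 N, and I found no tilt in the pictures.
- **Carton and pen:** both are still lying in the tray.
- **Vial, tape roll and stamp:** all three are where they were, within measuring error of a few mm.
- **Arm:** it had backed about 260 mm away with the gripper open and touches nothing.

**Checks that failed or disagreed:** after placing, the top camera's network did not find the tray and gave only a low-confidence, wrong position for the kit under it. For those two I relied on the scene camera and the pictures.

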